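# Snap the e-file hand piece into the empty rack clips

### The arm

A 7-joint arm with a two-finger parallel gripper is mounted at the origin on a cart in front of the work surface, level with it; the furniture and walls round the work are solid. World frame = base frame: x ahead of the robot, y to its left, z up, the work surface at z = 0. Lengths are in mm, angles in degrees, forces in N, time in s.
With the tool pointing down it reaches from about 400 to 850 mm from the base axis. Payload 4.5 kg.
Tool frame: the origin (TCP) lies at the very end of the fingers, on their centre line; the grasp point (between the pads) lies 19 mm behind it; z points along the fingers, y is the line along which they close (so a half turn about z gives the same grasp; the last joint's range is limited). The gripper opens to 88 mm and grips with 3 to 60 N. Pads are 18 mm wide; open, the fingers measure 123 mm over their backs; the gripper's body (75 mm by 187 mm) begins 45 mm behind the grasp point.
Start: joints at [72.124, 39.483, -11.15, 89.685, 9.013, 51.709, -12.324], TCP at [211.873, -588.016, 238.743] pointing down, gripper open.
Joint ranges: [-172.22, 172.22], [-26.19, 119.32], [-84.43, 86.54], [7.71, 146.69], [-57.33, 237.33], [2.42, 119.75], [-152.13, 152.13]. Speed limits (degrees/s): [147.25, 147.25, 180, 180, 180, 180, 180].

### API

Orientations are given as [roll, pitch, yaw] about the fixed x, y, z axes, in that order (R = Rz(yaw) Ry(pitch) Rx(roll)).
In Python, from plant import get_obs, camera, sign_off gives the robot as it stands. The module is installed in compiled form; this text tells all that it offers.
- The arm moves only by the tool arm_command, never from a script. Its argument "moves" is a list of rows, each an object with "delta_rot": the turn, a rotation vector about the tool's x, y, z in degrees, a list of three; "xyz": the shift along the tool's x, y, z in m, a list of three; "jaw": the gripper command: -1 is fully open, 1 is shut, values between are in proportion. In form: [{"delta_rot": [wx, wy, wz], "xyz": [x, y, z], "jaw": jaw}, ...]. A call has 1 to 20 rows; each row shifts and turns the commanded pose from where the row before left it, along the tool's axes as they then stand; what a row does not reach is not made up. A row lasts 1/8 s, in which the tool goes at most 62.5 mm and 10.7 degrees, less where a joint would pass 70% of its speed; a pose out of reach is approached as far as the arm can. A call is refused whole if a number of a shift passes 0.0625 or a number of a turn 10.7, either way. A call with a gripper value outside its range is refused whole. The fingers move at their own pace and stop on an object; "force" is the grip in N (left out, the last holds). Time passes only in rows, so rows that do not move let the fingers close. It gives the time, the measured TCP pose, the force, the opening and the grip force at its end, in the units of the state.
- get_obs(): the state, without advancing time (a new reading comes with each control period).
- camera(name): name is "scene" or "side" or "wrist"; returns a dict with "img" (400x640x3 uint8, red, green, blue), "fx", "fy", "cx", "cy" (pixels), "extrinsics" (4x4, takes a point from world to camera coordinates). Camera axes: x right, y down, z forward; pixel columns grow to the right and rows downward; lengths in mm; the calibration is good to about 2 mm. A picture is of the moment at which its call begins. There is no depth.
- sign_off(): hands the job in; it is judged then, once.
The state is a dict: "time": time; "qpos": joint angles; "joint_velocities": joint speeds; "tau": joint torques, N m; "tool_pos": TCP position; "ee_rot": TCP orientation; "wrist_force": force on the tool from outside, world axes, zero at the start; "moment": the same for the moment, N m; "gripper_width": finger opening in mm; "grasp_force": force on a finger pad.
Only numpy, scipy, OpenCV 4.12 (cv2) and the standard library are available. Lean on these libraries where they do the work, as an engineer would, in place of code of your own. Each camera call takes 0.05 s, during which the arm holds its last target. There are 200 camera calls.

### The job

Put the grey nail-drill hand piece away in the tool rack: lay it lengthwise in the one empty pair of spring clips, level, with its round body about centred between them, and press it down until both clips snap over it and it sits fully home; then let go.

Things in the scene. Friction and masses are not known exactly. Their poses are not given: they have to be found in the camera images.
- handpiece_mid (a point): Nail-drill hand piece: loose slim round grey tool, 165 mm long, 110 g, lying flat near a similar felt marker (white, blue cap; not listed). Point on its axis, mid-body, 10 mm above the table as it lies. y axis along the tool. Body: cylinder 19.5 mm across from y = -48 to +50 mm, narrower beyond. Grasp across the middle; may be laid in the clips either way round.
- clip_seat (a point): Empty clip pair: where handpiece_mid is when fully home, 46 mm above the table. x along the seated tool, y along the rack, z up. Polished steel clips at x = -32 and +32 mm, 10 mm wide: sprung legs, lips 14 mm apart 6 mm above the point, flared up to 22 mm above it, 35 mm wide there. They spread when the tool is pushed down (about 10 N in all); lateral errors to 6 mm are taken up.
- tool_rack: Tool rack, fixed to the table: white plate 100 (x) by 270 mm (y), top 8 mm above the table; two rails along y at x = -32 and +32, 26 mm high, with a 52 mm gap between them for the fingers. Three clip pairs 85 mm apart: the wide one is empty (its place varies), two hold a thin steel pusher and a thin bamboo brush, fixed. Origin: underside centre.
There are look-alikes about, which are no part of the job. What is shaped like the part that bears handpiece_mid but turquoise is not meant.

How it is judged:
By the outcome, as a careful person would: the job done as asked, in the order asked, and still so for the second after the job is handed in, with the robot touching nothing.
It also fails if it takes over 35 s, if anything falls off the work surface, if the arm or the gripper's body presses on something with over 40 N, if the wrist force passes 120 N, or if a joint passes its speed limit or range.

## Working session

There is one attempt and no reset: what is moved stays moved. The work goes in short steps, Python scripts to look and compute and a tool call to move; the robot and the scene stay as the last step left them, time stands still between calls to the robot, and variables do not carry over. Pictures are saved under pics/ and viewed, at most 10 in all, crops included, and the job is handed in when it is done.

Besides the shell and the picture viewer there is one more tool, called after "Call:" as name([rows], argument=value, ...), one row to a line, values as JSON. arm_command: Moves the arm, as the interface text tells. Its arguments: {"type":"object","properties":{"moves":{"type":"array"},"force":{"type":"number"}},"required":["moves"]}

```bash
mkdir -p pics; cat > h.py <<'E'
import numpy as np, cv2
from plant import get_obs, camera, sign_off
def snap(n,f,save=True):
    c=camera(n); cv2.imwrite(f'pics/{f}.png',c['img'][:,:,::-1]); np.savez(f'pics/{f}.npz',**c); return c
def ray(c,u,v,z):
    E=np.array(c['extrinsics']);R,t=E[:3,:3],E[:3,3];o=-R.T@t
    d=R.T@np.array([(u-c['cx'])/c['fx'],(v-c['cy'])/c['fy'],1]);return o+d*(z-o[2])/d[2]
def proj(c,p):
    E=np.array(c['extrinsics']);q=E[:3,:3]@np.array(p)+E[:3,3];return q[0]/q[2]*c['fx']+c['cx'],q[1]/q[2]*c['fy']+c['cy']
E
python3 - <<'E'
from h import *
for n in ['scene','side']:
    c=snap(n,n+'0'); E=np.array(c['extrinsics']); print(n,c['fx'],(-E[:3,:3].T@E[:3,3]).round(),E[2,:3].round(2))
o=get_obs();print(o['tool_pos'],o['ee_rot'],o['gripper_width'],o['time'])
E
```

```text
scene 475.2183069605593 [-28. 790. 736.] [ 0.44 -0.69 -0.58]
side 410.4181273986887 [ 457. 1015.  536.] [ 0.   -0.91 -0.42]
[ 211.62759072 -587.50611684  237.98997561] [-1.79908959e+02  6.85680040e-03  1.98198254e+01] 87.70474073566037 0.1
```

View pics/scene0.png

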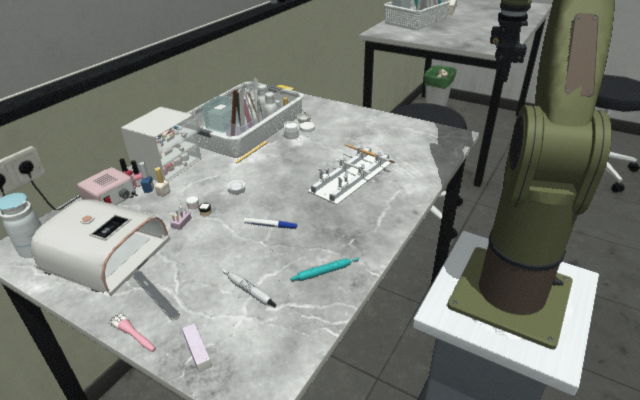

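View pics/side0.png

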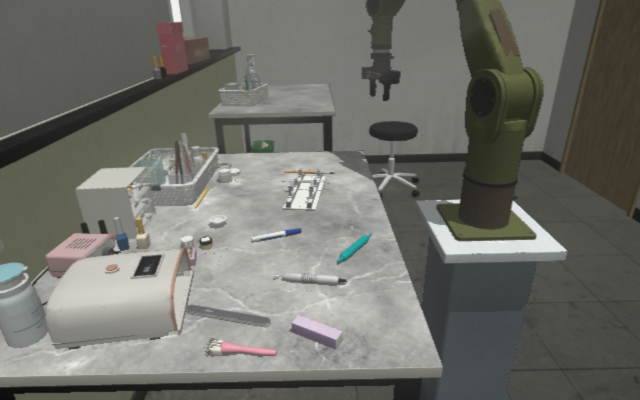

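The scene picture shows these candidates: grey hand piece (248,288), white marker with blue cap (270,223), turquoise look-alike (325,269) and a grey nail file (155,295). By the description I choose the grey one at (248,288). The rack is at (350,173). I'll check both in a close crop.

```bash
python3 - <<'E'
from h import *
a=cv2.imread('pics/scene0.png');b=cv2.imread('pics/side0.png')
f=lambda i,x,y,w,h:cv2.resize(i[y:y+h,x:x+w],(400,300),interpolation=cv2.INTER_CUBIC)
cv2.imwrite('pics/crop0.png',np.vstack([np.hstack([f(a,210,255,80,60),f(b,270,258,80,60)]),np.hstack([f(a,300,133,100,75),f(b,265,160,80,60)])]))
for n,L in [('scene0',[(224,271),(274,304)]),('side0',[(275,277),(346,281)])]:
    c=np.load(f'pics/{n}.npz')
    for p in L: print(n,p,ray(c,*p,10).round(1))
c=np.load('pics/scene0.npz')
for p in [(309,193),(335,201),(395,161),(368,150)]: print(p,ray(c,*p,4).round(1))
E
```

```text
scene0 (224, 271) [553.1 252.2  10. ]
scene0 (274, 304) [402.1 275.3  10. ]
side0 (275, 277) [554.6 258.3  10. ]
side0 (346, 281) [399.  279.5  10. ]
(309, 193) [ 555.3 -104.1    4. ]
(335, 201) [ 475.3 -106.2    4. ]
(395, 161) [ 420.5 -374.6    4. ]
(368, 150) [ 520.4 -395.6    4. ]
```

View pics/crop0.png

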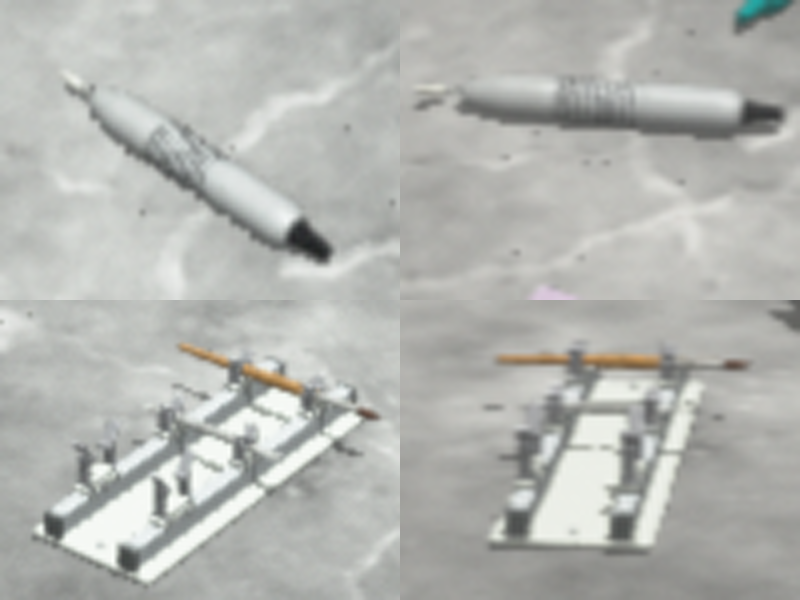

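Confirmed: the crop shows a grey body with a knurled grip and a black tail. The empty, wide clip pair is the near one, at scene (333,175). I'll work out estimates and the first move.

```bash
cat >> h.py <<'E'
from scipy.spatial.transform import Rotation as Ro
def delta(o,p):
    return (Ro.from_euler('xyz',o['ee_rot'],degrees=True).inv().apply(np.array(p)-o['tool_pos'])/1000).round(4)
E
python3 - <<'E'
from h import *
c=np.load('pics/scene0.npz');s=np.load('pics/side0.npz')
for p in [(337.5,204),(391,164),(308.7,191)]: print(ray(c,*p,8).round(1))
for p in [(297,270),(305,289)]:pass
print('seat',ray(c,333,175.5,60),ray(s,265+(575-400)/5,160+(445-300)/5,60))
print('mid',ray(s,310,279,12),ray(c,210+195/5,255+165/5,12))
o=get_obs();print(delta(o,(510,-170,330)))
E
```

```text
[460.2 -92.8   8. ]
[ 421.3 -346.6    8. ]
[ 558. -107.    8.]
seat [ 498.62008771 -136.62142282   60.        ] [ 507.95714083 -123.13899171   60.        ]
mid [476.92325424 271.80393023  12.        ] [472.27409484 266.83450894  12.        ]
[ 0.4222 -0.2918 -0.0916]
```

Call:
arm_command([
  {"delta_rot": [0,0,0],"xyz": [0.04,-0.029,-0.009],"jaw": -1},
  {"delta_rot": [0,0,0],"xyz": [0.04,-0.029,-0.009],"jaw": -1},
  {"delta_rot": [0,0,0],"xyz": [0.04,-0.029,-0.009],"jaw": -1},
  {"delta_rot": [0,0,0],"xyz": [0.04,-0.029,-0.009],"jaw": -1},
  {"delta_rot": [0,0,0],"xyz": [0.04,-0.029,-0.009],"jaw": -1},
  {"delta_rot": [0,0,0],"xyz": [0.04,-0.029,-0.009],"jaw": -1},
  {"delta_rot": [0,0,0],"xyz": [0.04,-0.029,-0.009],"jaw": -1},
  {"delta_rot": [0,0,0],"xyz": [0.04,-0.029,-0.009],"jaw": -1},
  {"delta_rot": [0,0,0],"xyz": [0.04,-0.029,-0.009],"jaw": -1},
  {"delta_rot": [0,0,0],"xyz": [0.04,-0.029,-0.009],"jaw": -1},
  {"delta_rot": [0,0,9.5],"xyz": [0,0,0],"jaw": -1},
  {"delta_rot": [0,0,9.5],"xyz": [0,0,0],"jaw": -1},
  {"delta_rot": [0,0,9.5],"xyz": [0,0,0],"jaw": -1},
  {"delta_rot": [0,0,0],"xyz": [0,0,0],"jaw": -1},
])

```text
time: 1.85
tool_pos: [489.6, -179.4, 328.4]
ee_rot: [180.0, 0.0, -8.6]
wrist_force: [1.3, 1.1, 0.3]
gripper_width: 88.1
grasp_force: 0.0
```

```bash
python3 - <<'E'
from h import *
c=snap('wrist','w1');E=c['extrinsics'];o=get_obs();print(o['time'],o['tool_pos'],o['ee_rot'],(-E[:3,:3].T@E[:3,3]).round(),E[2,:3].round(2),c['fx'])
print(proj(c,(500,-130,46)))
E
```

```text
1.9 [ 489.68266846 -179.42608165  328.46121051] [ 1.79989505e+02  4.04125604e-02 -8.49427938e+00] [ 569. -191.  474.] [-0.3   0.05 -0.95] 305.7011349005257
(np.float64(289.84780203771015), np.float64(159.8050018684021))
```

View pics/w1.png

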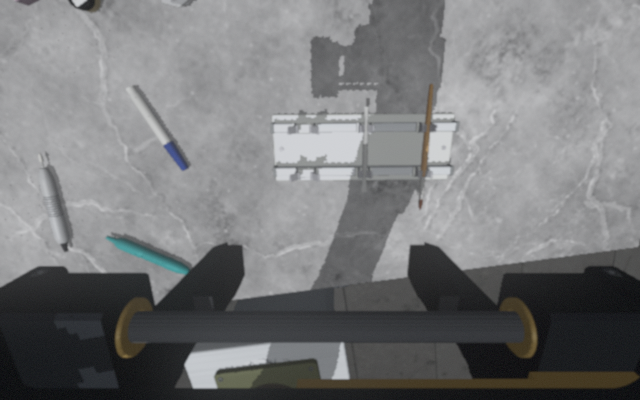

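The wrist view shows the plate corners at (272,114), (456,113), (453,179) and (275,181). The empty clips are near u≈310 and the hand piece is at (55,205).

```bash
python3 - <<'E'
from h import *
c=np.load('pics/w1.npz')
P=np.array([ray(c,*p,8) for p in [(272,114),(456,113),(453,181),(275,182)]]);print(P.round(1),P.mean(0))
print(np.linalg.norm(P-np.roll(P,-1,0),axis=1))
d=P[0]+P[3]-P[1]-P[2];print('yaw',np.degrees(np.arctan2(-d[0],d[1])))
y=d/np.linalg.norm(d)
for k in(-85,0,85):print(k,P.mean(0)+k*y)
for p in [(45,165),(66,247)]:print(ray(c,*p,10))
i=cv2.imread('pics/w1.png');cv2.imwrite('pics/w1c.png',cv2.resize(i[95:195,260:470],(798,380),interpolation=cv2.INTER_CUBIC))
E
```

```text
[[ 564.3 -111.1    8. ]
 [ 525.8 -378.1    8. ]
 [ 423.1 -371.6    8. ]
 [ 462.8  -95.1    8. ]] [ 494.01810846 -238.96176351    8.        ]
[269.7224697  102.91557896 279.34262684 102.7204988 ]
yaw -8.185711003491873
-85 [ 481.9156309  -323.09576399    8.        ]
0 [ 494.01810846 -238.96176351    8.        ]
85 [ 506.12058602 -154.82776303    8.        ]
[541.90841266 248.47554469  10.        ]
[404.95593805 273.14609791  10.        ]
```

View pics/w1c.png

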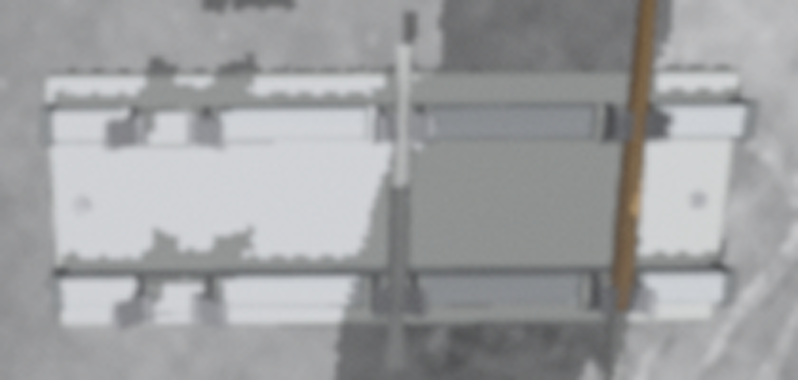

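```bash
python3 - <<'E'
from h import *
c=np.load('pics/w1.npz')
for z in(35,50,65):print(ray(c,303.5,151,z))
o=get_obs();print(delta(o,(474,266,328)))
E
```

```text
[ 507.83750722 -150.110633     35.        ]
[ 509.91864273 -151.50953485   50.        ]
[ 511.99977825 -152.90843671   65.        ]
[-8.130e-02 -4.382e-01  4.000e-04]
```

Call:
arm_command([
  {"delta_rot": [0,0,0],"xyz": [-0.008,-0.044,0],"jaw": -1},
  {"delta_rot": [0,0,0],"xyz": [-0.008,-0.044,0],"jaw": -1},
  {"delta_rot": [0,0,0],"xyz": [-0.008,-0.044,0],"jaw": -1},
  {"delta_rot": [0,0,0],"xyz": [-0.008,-0.044,0],"jaw": -1},
  {"delta_rot": [0,0,0],"xyz": [-0.008,-0.044,0],"jaw": -1},
  {"delta_rot": [0,0,0],"xyz": [-0.008,-0.044,0],"jaw": -1},
  {"delta_rot": [0,0,0],"xyz": [-0.008,-0.044,0],"jaw": -1},
  {"delta_rot": [0,0,0],"xyz": [-0.008,-0.044,0],"jaw": -1},
  {"delta_rot": [0,0,0],"xyz": [-0.008,-0.044,0],"jaw": -1},
  {"delta_rot": [0,0,0],"xyz": [-0.008,-0.042,0],"jaw": -1},
  {"delta_rot": [0,0,0],"xyz": [0,0,0.035],"jaw": -1},
  {"delta_rot": [0,0,0],"xyz": [0,0,0.035],"jaw": -1},
  {"delta_rot": [0,0,0],"xyz": [0,0,0.035],"jaw": -1},
  {"delta_rot": [0,0,0],"xyz": [0,0,0.035],"jaw": -1},
  {"delta_rot": [0,0,0],"xyz": [0,0,0],"jaw": -1},
])

```text
time: 3.78
tool_pos: [475.3, 264.4, 186.6]
ee_rot: [179.8, 0.3, -8.6]
wrist_force: [0.4, -0.2, 0.6]
gripper_width: 88.5
grasp_force: 0.0
```

```bash
python3 - <<'E'
from h import *
c=snap('wrist','w2');o=get_obs();print(o['time'],o['tool_pos'],o['ee_rot'])
print(proj(c,(474,266,10)))
E
```

```text
3.825 [476.55439476 265.17957309 188.30366981] [ 1.79933133e+02  9.65269831e-02 -8.59071564e+00]
(np.float64(323.83378862140853), np.float64(180.76366186704266))
```

View pics/w2.png

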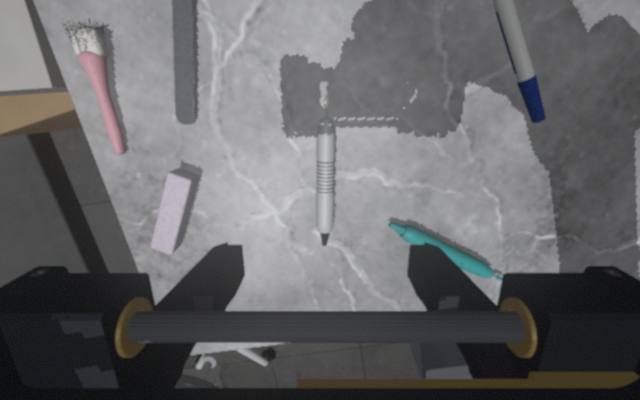

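The hand piece is between the fingers: tip (324,85), shoulder about (325,122), body end (324,234), tail (324,246). It is nearly aligned with the tool.

```bash
python3 - <<'E'
from h import *
c=np.load('pics/w2.npz')
g=cv2.cvtColor(c['img'],cv2.COLOR_RGB2GRAY).astype(int)
for v in(84,100,116,122,126,132,140,160,200,225,232,236,242,247): 
    r=g[v,305:346]; print(v,' '.join(f'{x}' for x in r[::2]))
L=[(324,82),(325,120),(325,234),(324,246)]
for p in L: print(p,ray(c,*p,10).round(1))
E
```

```text
84 116 114 116 114 113 110 114 132 168 168 168 148 114 111 115 116 117 117 119 119 119
100 113 114 117 116 115 115 112 136 174 167 159 135 118 113 114 111 112 111 111 112 113
116 118 118 114 115 118 118 120 121 120 119 112 110 118 119 119 131 118 116 118 125 135
122 112 111 115 115 117 116 115 114 122 129 120 120 116 112 113 117 117 118 116 115 117
126 115 115 115 115 114 113 114 103 111 117 125 127 129 112 107 123 141 126 117 119 130
132 119 120 120 118 116 116 105 107 112 123 132 126 115 113 105 133 176 178 179 177 176
140 184 184 183 184 183 177 146 159 172 183 192 184 170 157 134 120 166 172 172 171 172
160 178 181 182 183 181 172 140 158 174 188 195 182 169 155 125 127 166 172 174 173 172
200 173 169 169 167 167 159 150 169 180 193 196 183 169 154 125 151 166 167 166 164 162
225 168 167 166 163 160 153 150 168 180 191 190 177 165 144 146 164 166 165 164 162 157
232 167 166 164 170 185 193 197 178 158 167 166 158 152 165 159 156 157 160 163 162 163
236 166 165 165 165 167 174 186 189 119 75 74 83 148 168 163 159 159 160 160 162 162
242 171 168 167 168 170 173 173 175 147 81 74 142 180 176 176 176 174 169 162 148 145
247 178 174 169 168 171 171 168 168 170 169 169 167 164 164 166 171 176 176 176 169 161
(324, 82) [572.8 250.9  10. ]
(325, 120) [536.9 255.3  10. ]
(325, 234) [411.5 274.1  10. ]
(324, 246) [396.7 277.5  10. ]
```

```bash
python3 - <<'E'
from h import *
c=np.load('pics/w2.npz')
i=c['img'][75:255,285:365,::-1];cv2.imwrite('pics/w2c.png',cv2.resize(np.rot90(i),(800,356),interpolation=cv2.INTER_CUBIC)) 
for v in range(112,250,6):print(v,ray(c,325,v,10).round(0)[:2])
E
```

```text
112 [545. 254.]
118 [539. 255.]
124 [533. 256.]
130 [527. 257.]
136 [521. 258.]
142 [515. 259.]
148 [509. 260.]
154 [503. 260.]
160 [496. 261.]
166 [490. 262.]
172 [483. 263.]
178 [477. 264.]
184 [470. 265.]
190 [464. 266.]
196 [457. 267.]
202 [450. 268.]
208 [443. 269.]
214 [436. 270.]
220 [429. 272.]
226 [421. 273.]
232 [414. 274.]
238 [407. 275.]
244 [399. 276.]
```

View pics/w2c.png

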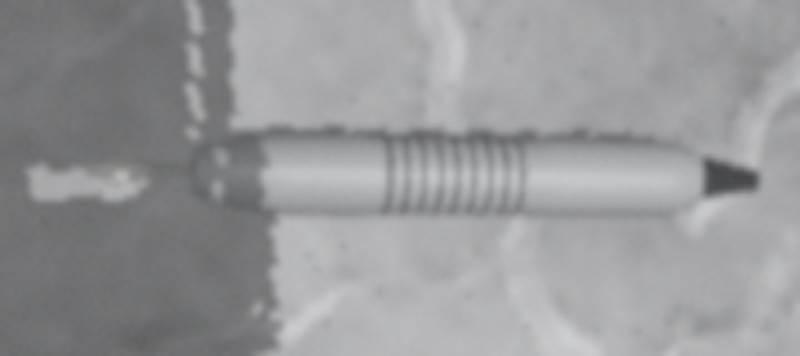

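The mid-body is at about (475, 264.5). The body runs v 119–234, and the axis yaw is about -8.6°, which the tool already matches. I'll descend 184 mm and grip.

Call:
arm_command([
  {"delta_rot": [0,0,0],"xyz": [-0.001,0,0.04],"jaw": -1},
  {"delta_rot": [0,0,0],"xyz": [0,0,0.04],"jaw": -1},
  {"delta_rot": [0,0,0],"xyz": [0,0,0.04],"jaw": -1},
  {"delta_rot": [0,0,0],"xyz": [0,0,0.03],"jaw": -1},
  {"delta_rot": [0,0,0],"xyz": [0,0,0.02],"jaw": -1},
  {"delta_rot": [0,0,0],"xyz": [0,0,0.014],"jaw": -1},
  {"delta_rot": [0,0,0],"xyz": [0,0,0],"jaw": -1},
  {"delta_rot": [0,0,0],"xyz": [0,0,0],"jaw": 1},
  {"delta_rot": [0,0,0],"xyz": [0,0,0],"jaw": 1},
  {"delta_rot": [0,0,0],"xyz": [0,0,0],"jaw": 1},
  {"delta_rot": [0,0,0],"xyz": [0,0,0],"jaw": 1},
  {"delta_rot": [0,0,0],"xyz": [0,0,0],"jaw": 1},
  {"delta_rot": [0,0,0],"xyz": [0,0,0],"jaw": 1},
], force=40)

```text
time: 5.45
tool_pos: [476.0, 265.6, 4.7]
ee_rot: [180.0, -0.0, -8.7]
wrist_force: [1.0, 0.3, -0.4]
gripper_width: 30.5
grasp_force: 0.0
```

Call:
arm_command([
  {"delta_rot": [0,0,0],"xyz": [0,0,0],"jaw": 1},
  {"delta_rot": [0,0,0],"xyz": [0,0,0],"jaw": 1},
  {"delta_rot": [0,0,0],"xyz": [0,0,0],"jaw": 1},
  {"delta_rot": [0,0,0],"xyz": [0,0,0],"jaw": 1},
])

```text
time: 5.95
tool_pos: [475.9, 265.5, 4.6]
ee_rot: [180.0, 0.0, -8.7]
wrist_force: [0.5, 0.5, -0.5]
gripper_width: 18.6
grasp_force: 40.0
```

Call:
arm_command([
  {"delta_rot": [0,0,0],"xyz": [0,0,-0.02],"jaw": 1},
  {"delta_rot": [0,0,0],"xyz": [0,0,-0.04],"jaw": 1},
  {"delta_rot": [0,0,0],"xyz": [0,0,-0.05],"jaw": 1},
  {"delta_rot": [0,0,0],"xyz": [0,0,-0.05],"jaw": 1},
  {"delta_rot": [0,0,0],"xyz": [0.009,0.04,0],"jaw": 1},
  {"delta_rot": [0,0,0],"xyz": [0.009,0.04,0],"jaw": 1},
  {"delta_rot": [0,0,0],"xyz": [0.009,0.04,0],"jaw": 1},
  {"delta_rot": [0,0,0],"xyz": [0.009,0.04,0],"jaw": 1},
  {"delta_rot": [0,0,0],"xyz": [0.009,0.04,0],"jaw": 1},
  {"delta_rot": [0,0,0],"xyz": [0.009,0.04,0],"jaw": 1},
  {"delta_rot": [0,0,0],"xyz": [0.01,0.04,0],"jaw": 1},
  {"delta_rot": [0,0,0],"xyz": [0.01,0.04,0],"jaw": 1},
  {"delta_rot": [0,0,0],"xyz": [0.01,0.04,0],"jaw": 1},
  {"delta_rot": [0,0,0],"xyz": [0.01,0.04,0],"jaw": 1},
  {"delta_rot": [0,0,0],"xyz": [0,0.009,0],"jaw": 1},
  {"delta_rot": [0,0,0],"xyz": [0,0,0],"jaw": 1},
  {"delta_rot": [0,0,0],"xyz": [0,0,0],"jaw": 1},
])

```text
time: 8.07
tool_pos: [507.2, -150.9, 165.1]
ee_rot: [-179.9, -0.0, -8.5]
wrist_force: [-0.3, -0.1, -1.3]
gripper_width: 18.5
grasp_force: 40.0
```

```bash
python3 - <<'E'
from h import *
c=snap('wrist','w3');o=get_obs();print(o['time'],o['tool_pos'],o['ee_rot'],o['gripper_width'],o['grasp_force'])
print(proj(c,(508,-153,50)))
E
```

```text
8.125 [ 507.27074321 -150.91585183  165.03467493] [-1.79948080e+02 -5.51151426e-03 -8.52054588e+00] 18.229786601786884 39.99384976923466
(np.float64(328.0317237731102), np.float64(195.57505844350968))
```

View pics/w3.png

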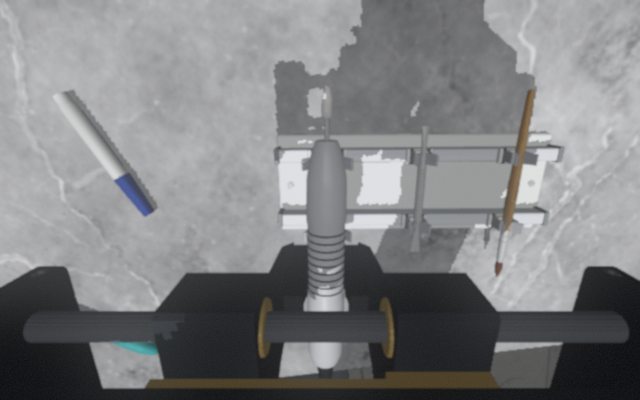

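The tool is held level and centred, covering the empty clips at u≈328. I'll measure the rack outline in one crop.

```bash
python3 - <<'E'
from h import *
i=cv2.imread('pics/w3.png');cv2.imwrite('pics/w3c.png',cv2.resize(i[115:265,265:565],(800,400),interpolation=cv2.INTER_CUBIC))
E
```

```text
(no output)
```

View pics/w3c.png

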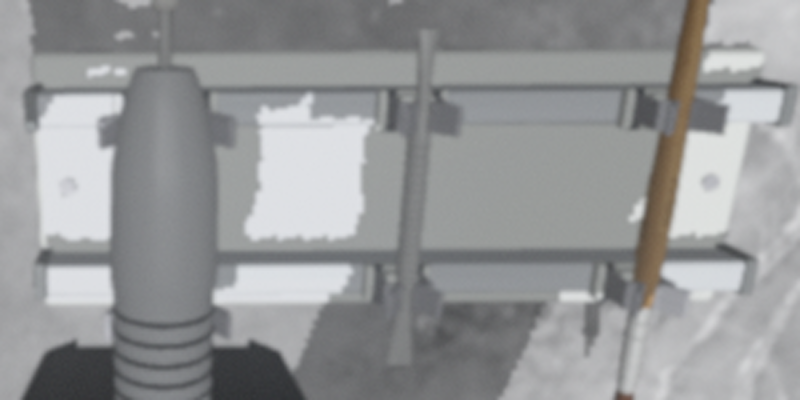

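```bash
python3 - <<'E'
from h import *
c=np.load('pics/w3.npz')
r=lambda x,y,z:ray(c,265+x/2.667,115+y/2.667,z)
P=np.array([r(*p,8) for p in[(33,50),(762,50),(735,301),(45,303)]]);print(P.round(1),P.mean(0).round(1),np.linalg.norm(P-np.roll(P,-1,0),axis=1).round())
d=P[0]+P[3]-P[1]-P[2];y=d/np.linalg.norm(d);print('yaw',np.degrees(np.arctan2(-d[0],d[1])),'seat',P.mean(0)+85*y)
print('screws',(r(68,186,8)+r(710,182,8))/2+85*y)
for z in(46,60,68):
    f=[r(103,130,z),r(235,130,z)];n=[r(108,320,z),r(228,320,z)]
    print(z,[np.linalg.norm(a[0]-a[1]).round(1) for a in(f,n)],np.mean(f+n,0).round(1),np.linalg.norm(np.mean(f,0)-np.mean(n,0)).round(1))
print('tool axis at z171',ray(c,265+163/2.667,115+200/2.667,171),ray(c,265+162/2.667,115+320/2.667,171))
E
```

```text
[[ 564.7 -111.8    8. ]
 [ 525.7 -374.4    8. ]
 [ 426.3 -371.2    8. ]
 [ 466.1  -97.1    8. ]] [ 495.7 -238.7    8. ] [265.  99. 277. 100.]
yaw -8.350979038658906 seat [ 508.05358882 -154.55429081    8.        ]
screws [ 507.58731211 -152.72204938    8.        ]
46 [np.float64(43.3), np.float64(42.5)] [ 502.  -152.3   46. ] 68.0
60 [np.float64(41.0), np.float64(40.2)] [ 506.4 -152.8   60. ] 64.4
68 [np.float64(39.7), np.float64(38.9)] [ 509.  -153.1   68. ] 62.3
tool axis at z171 [ 547.13506452 -156.99215979  171.        ] [ 524.12865468 -153.39469018  171.        ]
```

Call:
arm_command([
  {"delta_rot": [0,0,0],"xyz": [0.0016,0.0021,0],"jaw": 1},
  {"delta_rot": [0,0,0],"xyz": [0,0,0.035],"jaw": 1},
  {"delta_rot": [0,0,0],"xyz": [0,0,0.035],"jaw": 1},
  {"delta_rot": [0,0,0],"xyz": [0,0,0.02],"jaw": 1},
  {"delta_rot": [0,0,0],"xyz": [0,0,0.01],"jaw": 1},
  {"delta_rot": [0,0,0],"xyz": [0,0,0],"jaw": 1},
], force=50)

```text
time: 8.88
tool_pos: [508.4, -154.9, 64.5]
ee_rot: [-180.0, 0.0, -8.7]
wrist_force: [0.1, -0.7, -1.5]
gripper_width: 17.9
grasp_force: 50.0
```

Call:
arm_command([
  {"delta_rot": [0,0,0],"xyz": [0,0,0.005],"jaw": 1},
  {"delta_rot": [0,0,0],"xyz": [0,0,0.005],"jaw": 1},
  {"delta_rot": [0,0,0],"xyz": [0,0,0.004],"jaw": 1},
  {"delta_rot": [0,0,0],"xyz": [0,0,0.003],"jaw": 1},
  {"delta_rot": [0,0,0],"xyz": [0,0,0.003],"jaw": 1},
  {"delta_rot": [0,0,0],"xyz": [0,0,0],"jaw": 1},
])

```text
time: 9.62
tool_pos: [508.1, -154.4, 44.3]
ee_rot: [-179.9, 0.1, -8.6]
wrist_force: [-0.5, 3.3, -5.1]
gripper_width: 17.9
grasp_force: 50.0
```

Call:
arm_command([
  {"delta_rot": [0,0,0],"xyz": [0,0,0.002],"jaw": 1},
  {"delta_rot": [0,0,0],"xyz": [0,0,0.001],"jaw": 1},
  {"delta_rot": [0,0,0],"xyz": [0,0,0.001],"jaw": 1},
  {"delta_rot": [0,0,0],"xyz": [0,0,0],"jaw": 1},
  {"delta_rot": [0,0,0],"xyz": [0,0,0],"jaw": 1},
])

```text
time: 10.25
tool_pos: [508.5, -154.1, 40.6]
ee_rot: [-179.9, 0.0, -8.6]
wrist_force: [1.2, 5.2, -2.5]
gripper_width: 17.9
grasp_force: 50.0
```

Call:
arm_command([
  {"delta_rot": [0,0,0],"xyz": [0,-0.001,0.001],"jaw": 1},
  {"delta_rot": [0,0,0],"xyz": [0,0,0.001],"jaw": 1},
  {"delta_rot": [0,0,0],"xyz": [0,0,0],"jaw": 1},
  {"delta_rot": [0,0,0],"xyz": [0,0,0],"jaw": 1},
])

```text
time: 10.75
tool_pos: [508.5, -154.0, 40.3]
ee_rot: [180.0, -0.0, -8.7]
wrist_force: [-2.6, 4.7, 15.5]
gripper_width: 17.9
grasp_force: 50.0
```

Call:
arm_command([
  {"delta_rot": [0,0,0],"xyz": [0,0,0],"jaw": 0.1},
  {"delta_rot": [0,0,0],"xyz": [0,0,0],"jaw": 0.1},
  {"delta_rot": [0,0,0],"xyz": [0,0,0],"jaw": 0.1},
  {"delta_rot": [0,0,0],"xyz": [0,0,0],"jaw": 0.1},
  {"delta_rot": [0,0,0],"xyz": [0,0,0],"jaw": 0.1},
  {"delta_rot": [0,0,0],"xyz": [0,0,0],"jaw": 0.1},
])

```text
time: 11.5
tool_pos: [508.5, -154.2, 38.7]
ee_rot: [180.0, 0.0, -8.7]
wrist_force: [-0.4, 0.5, 0.1]
gripper_width: 39.8
grasp_force: 0.0
```

Released with no residual force. I'll lift clear and check.

Call:
arm_command([
  {"delta_rot": [0,0,0],"xyz": [0,0,-0.01],"jaw": 0.1},
  {"delta_rot": [0,0,0],"xyz": [0,0,-0.03],"jaw": 0.1},
  {"delta_rot": [0,0,0],"xyz": [0,0,-0.05],"jaw": 0.1},
  {"delta_rot": [0,0,0],"xyz": [0,0,-0.05],"jaw": 0.1},
  {"delta_rot": [0,0,0],"xyz": [0,0,-0.04],"jaw": 0.1},
  {"delta_rot": [0,0,0],"xyz": [0,0,0],"jaw": 0.1},
  {"delta_rot": [0,0,0],"xyz": [0,0,0],"jaw": 0.1},
])

```text
time: 12.38
tool_pos: [507.9, -154.2, 218.6]
ee_rot: [180.0, 0.0, -8.7]
wrist_force: [-0.0, 0.6, -0.3]
gripper_width: 39.6
grasp_force: 0.0
```

```bash
python3 - <<'E'
from h import *
c=snap('wrist','w4');s=snap('side','s4');o=get_obs();print(o['time'],o['tool_pos'])
y=Ro.from_euler('z',-8.4,degrees=True)
a=lambda x,z:np.array([508,-153,z])+y.apply([x,0,0])
for x in(-48,50):print(proj(c,a(x,46)),proj(s,a(x,46)),proj(s,a(x,52)))
u,v=map(int,proj(s,a(0,46)))
A=cv2.resize(c['img'][80:280,210:450],(480,400)); B=cv2.resize(s['img'][v-30:v+30,u-24:u+24],(320,400),interpolation=cv2.INTER_CUBIC)
print(u,v);cv2.imwrite('pics/fin.png',np.hstack([A,B])[:,:,::-1])
E
```

```text
12.475 [ 507.55561171 -154.11902896  217.69157724]
(np.float64(324.67638487417423), np.float64(222.65870059299738)) (np.float64(315.84346693283305), np.float64(189.95310937091128)) (np.float64(315.7973304158058), np.float64(188.14758117043613))
(np.float64(324.2284103971865), np.float64(133.37812535040194)) (np.float64(284.56088604759424), np.float64(188.91927673980277)) (np.float64(284.45298643213357), np.float64(187.13055199954852))
300 189
```

View pics/fin.png

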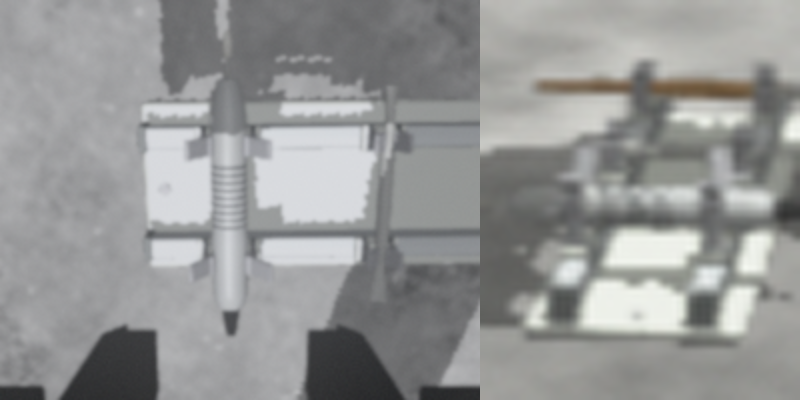

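The final picture shows the hand piece lying level in both clips. Its body end is at v≈236 against 237 predicted, so it is centred, and the gripper is clear.

```bash
python3 -c "from plant import sign_off;print(sign_off())"
```

```text
the job is handed in; nothing more can be done
None
```

I laid the grey hand piece in the empty clip pair, level and about centred, pressed it fully home, released it and handed the job in, at about 12.5 s of the 35 s allowed.

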